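# Shut the tape tray, then draw out the screw tray

## Task

Two blue pull-out trays stand on the bench, one on each side of the mitre saw. First push the tray with the roll of masking tape, which was left out, fully home; then hook a fingertip behind the front lip of the tray with the tin of screws and draw that tray all the way out to its stop. Move both trays gently, without straining them against their stops; do not pinch the lip or press on the outside of the screw tray's front, do not touch or lift what lies in the trays or tip the tin over, and leave the other things on the bench where they are.

Things in the scene. Friction and masses are not known exactly. Their poses are not given: they have to be found in the camera images.
- tape_tray (a joint): How far the tray with the masking tape is drawn out of its cradle, in m: 0 = fully home (hard stop), 0.080 = fully out (hard stop). It slides level along the cradle's rails, about 2.5 N of friction plus 6 N per m/s, and stays where it is left. At the start it stands 0.055 to 0.075 out. Near a stop, go at about 20 mm/s: a bump presses hard.
- screw_tray (a joint): The same for the tray with the screw tin: 0 = fully home, 0.080 = fully out (hard stops). At the start it stands 0 to 0.015 out.
- tape_lip_top (a point): Middle of the top edge of the tape tray's front lip; moves with the tray. z up; x level, pointing into the tray (the way home), -x is the way out; y along the lip. The front wall is 110 mm wide, its top 75.5 mm above the bench (rounded rim 7 mm thick), its outer face 3.5 mm on the -x side of this point and its inner face 3.5 mm on the +x side. Outer layer: tape_tray_c5.
- screw_lip_top (a point): The same point and axes on the tray with the screw tin, whose tray has the same sizes. At least 60 mm are free between the lip's inner face and the tin, where a finger can go down. The front is two layers: screw_tray_c4, the 4 mm inner wall behind which the finger is hooked, and screw_tray_c5, the 3 mm plate over its outside, not to be pressed.
- screw_tin: Open round tin with screws in it, 70 mm across, 39 mm high, 0.1 to 0.2 kg, standing loose in the rear half of the screw tray. Origin: centre of its underside.
- masking_tape: Roll of cream masking tape, 92 mm across, 24 mm high, lying flat and loose in the tape tray. Origin: centre of its underside.
- screw_unit: Grey steel cradle of the screw tray, 172 mm long (x), 128 mm wide (y), 44 mm high with its plywood plinth; fixed. Origin on the bench under the middle of the closed tray; x axis as screw_lip_top.
- tape_unit: Fixed grey steel cradle of the tape tray, 172 (x) x 128 (y) x 44 mm; origin on the bench under the middle of the closed tray, axes as the lip points. Either cradle may stand left or right of the saw. Each tray inside: floor 26 mm above the bench, 170 mm long, 104 mm wide; blue side and rear walls 3 to 4 mm thick, tops 54 mm above the bench.
- bat_knob: Turned pale wooden knob, 50 mm across, 56 mm high, standing on the bench: bystander. Origin: centre of its underside.
- tape_measure: Yellow tape measure, 39 x 77 x 62 mm, standing on the bench: bystander. Origin: centre of its underside.
- sanding_block: Tan sanding block, 64 x 112 x 32 mm, lying on the bench: bystander. Origin: centre of its underside.
Mind the look-alikes: they are no part of the job. Leave any green, pink or purple look-alike of the screw_tin alone.

How it is judged:
By the outcome, as a careful person would: the job done as asked, in the order asked, and still so for the second after the job is handed in, with the robot touching nothing.
It also fails if it takes over 70 s, if anything falls off the work surface, if the arm or the gripper's body presses on something with over 40 N, if the wrist force passes 120 N, or if a joint passes its speed limit or range.

## Robot

A 6-joint arm with a two-finger parallel gripper is mounted at the origin on a cart in front of the work surface, level with it; the furniture and walls round the work are solid. World frame = base frame: x ahead of the robot, y to its left, z up, the work surface at z = 0. Lengths are in mm, angles in degrees, forces in N, time in s.
With the tool pointing down it reaches from about 300 to 850 mm from the base axis. Payload 4.2 kg.
Tool frame: the origin (TCP) lies between the finger pads; the fingertips stand 14 mm ahead of it and the grasp point (between the pads) lies 5 mm behind it; z points along the fingers, y is the line along which they close (so a half turn about z gives the same grasp; the last joint's range is limited). The gripper opens to 91 mm and grips with 3 to 60 N. Pads are 32 mm wide; open, the fingers measure 118 mm over their backs; the gripper's body (76 mm by 178 mm) begins 60 mm behind the grasp point.
Start: joints at [-78.323, 18.312, 89.639, -0, 72.044, -1.146], TCP at [127.615, -560.675, 227.976] pointing down, gripper open.
Joint ranges: [-177.97, 177.97], [-48.28, 115.42], [12.27, 149.76], [-77.06, 257.06], [2.81, 150.46], [-146.56, 146.56]. Speed limits (degrees/s): [147.25, 147.25, 180, 180, 180, 180].

## Interface

Orientations are given as [roll, pitch, yaw] about the fixed x, y, z axes, in that order (R = Rz(yaw) Ry(pitch) Rx(roll)).
In Python, from workcell import * gives the robot as it stands. The module is installed in compiled form; this text tells all that it offers.
- The arm moves only by the tool send_rows, never from a script. Its argument "deltas" is a list of rows, each a list of 2 entries, a list of its own where there are three numbers: the shift along the tool's x, y, z normalised to -1 to 1, where 1 is 0.5 m, then the turn, a rotation vector about the tool's x, y, z normalised to -1 to 1, where 1 is 0.5 rad. A call has 1 to 10 rows; each row shifts and turns the commanded pose from where the row before left it, along the tool's axes as they then stand; what a row does not reach is not made up. A row lasts 1/10 s, in which the tool goes at most 50 mm and 8.59 degrees, less where a joint would pass 70% of its speed; a pose out of reach is approached as far as the arm can. A call with a number of a shift or a turn outside -1 to 1 is refused whole. A call with a gripper value outside its range is refused whole. "grip" is the closure, from 0 (fully open) to 1 (shut), set as the call begins (left out, the last holds). The fingers move at their own pace and stop on an object; "grip_force" is the grip in N (left out, the last holds). Time passes only in rows, so rows that do not move let the fingers close. It gives the time, the measured TCP pose, the force, the opening and the grip force at its end, in the units of the state.
- state(): the state, without advancing time (a new reading comes with each control period).
- grab_frame(name): name is "scene" or "top" or "wrist"; returns the picture (480x640x3 uint8, red, green, blue); there is no depth.
- calibration(name): a dict with "mtx" (3x3 intrinsics, pixels), "D" ([k1, k2, p1, p2, k3] as OpenCV has them; the pictures are not rectified), "R" (3x3) and "t" (3): a world point X has camera coordinates R X + t. Camera axes: x right, y down, z forward; pixel columns grow to the right and rows downward; lengths in mm; the calibration is good to about 2 mm. A picture is of the moment at which its call begins: read the wrist's pose just before it. calibration takes no time and is no camera call; for the wrist camera it gives the pose at the moment of the call.
- job_done(): hands the job in; it is judged then, once.
Trained networks look in the newest picture that a camera, given by its name, has taken for a name from the list of things; names that differ only in an ending like _2 or _b are one class to them, and where a whole thing is asked for, a point or a joint stands for the part that bears it (a point fixed in the world has none). Each returns a list of dicts, best first, with "p" (0 to 1); they miss things now and then, are a little off and sometimes report something else, mostly with a low value. They report only what shows in the picture. A call takes as long as a camera call. They do not tell look-alikes from the thing itself.
- trace(camera, label): "pixels" (480x640 bool, what is visible of it) and "bbox" ([left, top, width, height] in pixels, round what is visible of it).
The state is a dict: "time_s": time; "qpos": joint angles; "qvel": joint speeds; "effort": joint torques, N m; "ee_pos": TCP position; "ee_rot": TCP orientation; "force": force on the tool from outside, world axes, zero at the start; "torque": the same for the moment, N m; "gripper_width": finger opening in mm; "gripper_force": force on a finger pad.
Only numpy, scipy, OpenCV 4.12 (cv2) and the standard library are available. Lean on these libraries where they do the work, as an engineer would, in place of code of your own. Each camera call takes 0.05 s, during which the arm holds its last target. There are 200 camera calls.

## Working session

There is one attempt and no reset: what is moved stays moved. The work goes in short steps, Python scripts to look and compute and a tool call to move; the robot and the scene stay as the last step left them, time stands still between calls to the robot, and variables do not carry over. Pictures are saved under pics/ and viewed, at most 10 in all, crops included, and the job is handed in when it is done.

Besides the shell and the picture viewer there is one more tool, called after "Emit:" by a JSON object that holds its "name" and its "arguments", one argument or row to a line. send_rows: Moves the arm, as the interface text tells. Scaled input: -1 to 1 covers 0.5 m each way for a shift and 0.5 rad each way for a turn. Its arguments: {"type":"object","properties":{"deltas":{"type":"array","items":{"type":"array"}},"grip":{"type":"number"},"grip_force":{"type":"number"}},"required":["deltas"]}

```bash
mkdir -p pics; python3 - <<'E'
from workcell import *
import cv2,numpy as np
for n in("scene","top"):
    im=grab_frame(n); cv2.imwrite(f"pics/{n}0.png",im[:,:,::-1])
    for l in("tape_tray","screw_tray","tape_lip_top","screw_lip_top","screw_tin","masking_tape","screw_unit","tape_unit","bat_knob","tape_measure","sanding_block"):
        print(n,l,[(round(d["p"],2),d["bbox"]) for d in trace(n,l)[:3]])
    c=calibration(n);print(c)
print(state())
E
```

```text
scene tape_tray [(0.87, [127.4, 260.4, 54.8, 55.4])]
scene screw_tray [(0.44, [348.9, 194.9, 13.9, 19.1])]
scene tape_lip_top [(0.76, [126.1, 260.9, 56.2, 55.6])]
scene screw_lip_top [(0.74, [350.8, 196.1, 13.6, 18.2])]
scene screw_tin [(0.86, [445.5, 208.2, 23.3, 17.1]), (0.52, [417.4, 210.4, 14.3, 17.1])]
scene masking_tape [(0.78, [134.9, 268.0, 37.3, 28.8])]
scene screw_unit [(0.71, [342.1, 198.1, 21.5, 20.1]), (0.5, [350.0, 195.6, 14.9, 17.3])]
scene tape_unit [(0.84, [125.4, 250.8, 55.8, 66.3])]
scene bat_knob [(0.77, [235.5, 271.4, 14.3, 23.1])]
scene tape_measure [(0.62, [332.3, 230.7, 24.0, 24.8])]
scene sanding_block [(0.44, [230.7, 268.7, 19.8, 26.8]), (0.31, [340.8, 194.8, 20.9, 23.2])]
{'mtx': array([[578.03781491,   0.        , 317.90174225],
       [  0.        , 578.03781491, 235.93975549],
       [  0.        ,   0.        ,   1.        ]]), 'D': array([-0.07617172,  0.        ,  0.        ,  0.        ,  0.        ]), 'R': array([[-0.50774755, -0.86129014,  0.01928034],
       [-0.47815627,  0.26312509, -0.83793303],
       [ 0.71663032, -0.43467746, -0.5454324 ]]),
[... 1131 characters left out ...]
537.63190568, 1652.16530443])}
{'time_s': 1.2, 'qpos': array([-7.83201961e+01,  1.83115034e+01,  8.96378995e+01, -5.86058904e-04,
        7.20437463e+01, -1.14539615e+00]), 'qvel': array([-0.00268865, -0.04472623, -0.01660164, -0.04649518, -0.05454404,
       -0.09733202]), 'effort': array([-1.79466489e-03, -4.12370896e+01, -2.32229930e+01,  7.23778666e-02,
        3.78643046e-02, -1.98221795e-05]), 'ee_pos': array([ 127.64484673, -560.67873876,  227.9873765 ]), 'ee_rot': array([1.79993162e+02, 6.94368174e-04, 1.28253807e+01]), 'force': array([0.17924494, 0.27667205, 0.16772592]), 'torque': array([0.01738248, 0.00888795, 0.00179817]), 'gripper_force': 0.0, 'gripper_width': 91.28457743879767}
```

View pics/scene0.png

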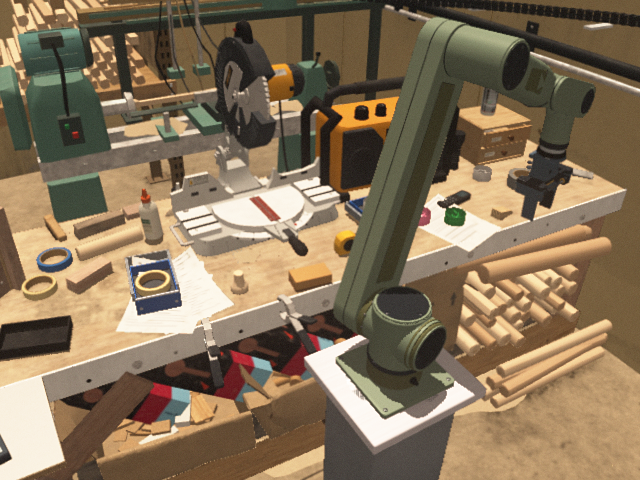

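View pics/top0.png

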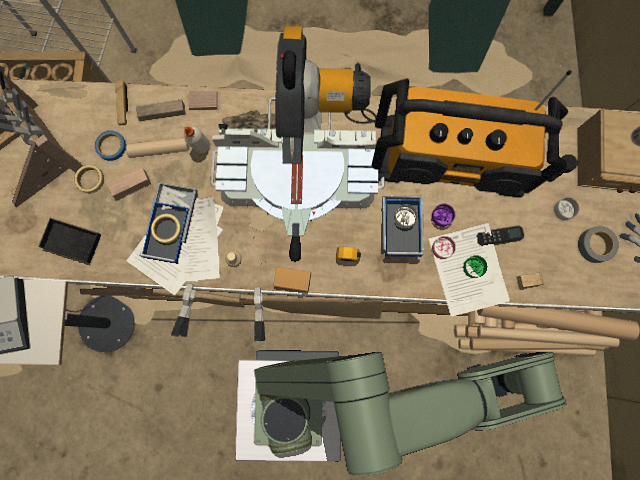

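The scene shows the tape tray left of the saw (top px ~165,225; drawn out) and the screw tray right of it (top px ~403,227), both with their lips towards the robot. Look-alikes: tins that are purple (443,215), pink (443,245) and green (475,266), versus the steel tin in the blue tray (404,217). There are also rolls outside the tray (89,178 and 110,145) and a black tray (70,240). I'm choosing the two blue trays.

```bash
cat > h.py <<'E'
from workcell import *
import cv2,numpy as np
def ray(c,px):
    u=cv2.undistortPoints(np.array([[px]],float),c["mtx"],c["D"])[0,0]
    d=c["R"].T@np.array([u[0],u[1],1]); return -c["R"].T@c["t"],d
def onz(c,px,z):
    o,d=ray(c,px); return o+d*(z-o[2])/d[2]
def proj(c,P):
    return cv2.projectPoints(np.atleast_2d(np.array(P,float)),cv2.Rodrigues(c["R"])[0],c["t"],c["mtx"],c["D"])[0][:,0]
def tri(obs):
    A=np.zeros((3,3));b=np.zeros(3)
    for c,px in obs:
        o,d=ray(c,px);d/=np.linalg.norm(d);M=np.eye(3)-np.outer(d,d);A+=M;b+=M@o
    return np.linalg.solve(A,b)
E
python3 - <<'E'
from h import *
im=cv2.imread("pics/top0.png")
a=im[170:280,120:230];b=im[180:280,355:465]
cv2.imwrite("pics/crop1.png",np.hstack([cv2.resize(a,(396*1,396),interpolation=cv2.INTER_CUBIC),cv2.resize(cv2.copyMakeBorder(b,0,10,0,0,0),(396,396),interpolation=cv2.INTER_CUBIC)]))
c=calibration("top")
for l in("tape_tray","screw_tray"):
    grab_frame("top")
    m=trace("top",l)[0]["pixels"].astype(np.uint8)
    r=cv2.minAreaRect(cv2.findContours(m,0,1)[0][0]);
    print(l,r,[onz(c,p,60).round() for p in cv2.boxPoints(r)])
for l in("bat_knob","tape_measure","sanding_block"):
    x,y,w,h=trace("top",l)[0]["bbox"];print(l,onz(c,(x+w/2,y+h/2),40).round())
w=calibration("wrist");print(w["R"],-w["R"].T@w["t"],w["mtx"])
E
```

```text
tape_tray ((162.99655151367188, 244.86854553222656), (38.682899475097656, 34.27388381958008), 16.927513122558594) [array([464., 472.,  60.]), array([569., 449.,  60.]), array([534., 329.,  60.]), array([430., 354.,  60.])]
screw_tray ((404.0, 227.0), (58.0, 36.0), 90.0) [array([ 660., -300.,   60.]), array([ 662., -415.,   60.]), array([ 474., -410.,   60.]), array([ 473., -298.,   60.])]
bat_knob [ 565. -354.   40.]
tape_measure [ 479. -178.   40.]
sanding_block [401.  -9.  40.]
[[ 2.20767069e-01 -9.75326298e-01 -7.16180673e-04]
 [-9.36025228e-01 -2.12077425e-01  2.80855724e-01]
 [-2.74077860e-01 -6.13333319e-02 -9.59749733e-01]] [ 205.9667016  -544.06061927  384.05703006] [[430.7064448    0.         326.82906555]
 [  0.         430.7064448  243.2266424 ]
 [  0.           0.           1.        ]]
```

View pics/crop1.png

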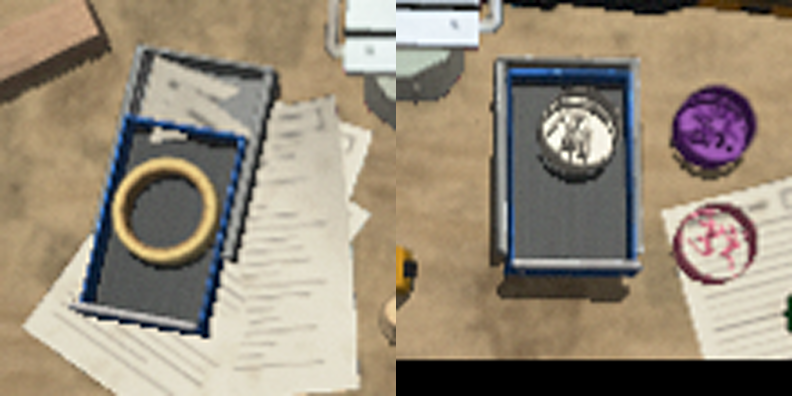

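The crop shows both trays: the tape tray drawn out with its lip at top px ~(141,254)-(178,261), and the screw tray nearly home with its lip at ~(385,253)-(422,254). The silver tin is in the blue tray, so the choice is confirmed. Next I move to look with the wrist camera.

Emit:
{"name": "send_rows", "arguments": {
  "deltas": [
    [[0.072,-0.008,0],[0,0,0]],
    [[0.072,-0.008,0],[0,0,0]],
    [[0.072,-0.008,0],[0,0,0]],
    [[0.072,-0.008,0],[0,0,0]],
    [[0.072,-0.008,0],[0,0,0]],
    [[0.072,-0.008,0],[0,0,0]],
    [[0.072,-0.008,0],[0,0,0]],
    [[0.072,-0.008,0],[0,0,0]],
    [[0.072,-0.008,0],[0,0,0]],
    [[0.072,-0.008,0],[0,0,0]]
  ],
  "grip": 1,
  "grip_force": 10
}}

```text
time_s: 2.55
ee_pos: [471.1, -441.2, 228.0]
ee_rot: [180.0, -0.0, 12.8]
force: [0.3, -1.2, 0.3]
gripper_width: 14.2
gripper_force: 0.0
```

Emit:
{"name": "send_rows", "arguments": {
  "deltas": [
    [[0,0,0],[0,0,-0.27]],
    [[0,0,0],[0,0,-0.27]],
    [[0,0,0],[0,0,-0.27]],
    [[0,0,0],[0,0,-0.27]],
    [[0,0,0],[0,0,-0.27]],
    [[0,0,0],[0,0,-0.27]],
    [[0,0,0],[0,0,-0.27]],
    [[0,0,0],[0,0,-0.27]],
    [[0,0,0],[0,0,-0.27]],
    [[0,0,0],[0,0,-0.27]]
  ]
}}

```text
time_s: 3.55
ee_pos: [469.8, -441.8, 227.9]
ee_rot: [-180.0, 0.0, 90.5]
force: [0.1, -0.9, -1.0]
gripper_width: 0.8
gripper_force: 0.0
```

```bash
python3 - <<'E'
from h import *
c=calibration("top")
for n,a,b in(("tape",(140.8,254.2),(177.8,261.1)),("screw",(385.4,252.8),(422.2,254.4))):
    A,B=onz(c,a,75.5),onz(c,b,75.5);print(n,A.round(),B.round(),((A+B)/2).round(),np.linalg.norm(A-B))
s=state();print(s["ee_pos"],s["ee_rot"],s["gripper_width"],s["force"])
w=calibration("wrist");im=grab_frame("wrist");cv2.imwrite("pics/w1.png",im[:,:,::-1]);np.savez("w1.npz",**w)
print([(d["p"],d["bbox"]) for d in trace("wrist","screw_tray")])
E
```

```text
tape [466. 463.  76.] [446. 347.  76.] [456. 405.  76.] 118.3377051275003
screw [ 480. -294.   76.] [ 477. -408.   76.] [ 479. -351.   76.] 114.35727158237587
[ 469.76593495 -441.76211683  227.92292474] [-1.79997436e+02  2.38105788e-03  9.04925086e+01] 0.8432105473343358 [ 0.09401237 -0.9447466  -1.00040004]
[(0.58, [335.5, 19.9, 252.8, 168.9]), (0.4, [333.6, 23.5, 264.0, 170.0])]
```

View pics/w1.png

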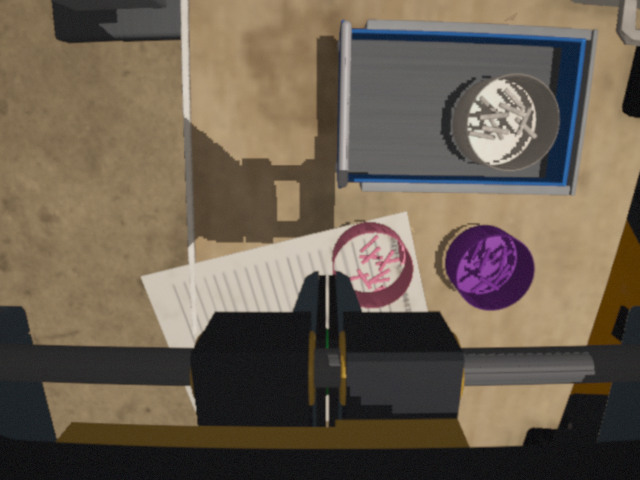

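The wrist view shows the screw tray with its lip rim from (344,22) to (340,187) and the tin at (505,120), far behind it. Pink and purple tins stand outside the tray. Going over to the tape tray now.

Emit:
{"name": "send_rows", "arguments": {
  "deltas": [
    [[0.068,-0.024,-0.0144],[0,0,0]],
    [[0.068,-0.024,-0.0144],[0,0,0]],
    [[0.068,-0.024,-0.0144],[0,0,0]],
    [[0.068,-0.024,-0.0144],[0,0,0]],
    [[0.068,-0.024,-0.0144],[0,0,0]],
    [[0.068,-0.024,-0.0144],[0,0,0]],
    [[0.068,-0.024,-0.0144],[0,0,0]],
    [[0.068,-0.024,-0.0144],[0,0,0]],
    [[0.068,-0.024,-0.0144],[0,0,0]],
    [[0.068,-0.024,-0.0144],[0,0,0]]
  ]
}}

```text
time_s: 4.65
ee_pos: [348.0, -100.9, 300.4]
ee_rot: [180.0, 0.0, 89.9]
force: [1.0, 1.6, 0.8]
gripper_width: 0.1
gripper_force: 0.0
```

Emit:
{"name": "send_rows", "arguments": {
  "deltas": [
    [[0.05,0,0],[0,0,0]],
    [[0.05,0,0],[0,0,0]],
    [[0.05,0,0],[0,0,0]],
    [[0.05,0,0],[0,0,0]],
    [[0.05,0,0],[0,0,0]],
    [[0.05,0,0],[0,0,0]],
    [[0.05,0,0],[0,0,0]],
    [[0.05,0,0],[0,0,0]],
    [[0.05,0,0],[0,0,0]],
    [[0.05,0,0],[0,0,0]]
  ]
}}

```text
time_s: 5.65
ee_pos: [347.8, 148.9, 300.1]
ee_rot: [180.0, -0.0, 90.0]
force: [0.5, -0.0, -0.4]
gripper_width: -0.1
gripper_force: 0.0
```

Emit:
{"name": "send_rows", "arguments": {
  "deltas": [
    [[0.0557,0.029,0.024],[0,0,0]],
    [[0.0557,0.029,0.024],[0,0,0]],
    [[0.0557,0.029,0.024],[0,0,0]],
    [[0.0557,0.029,0.024],[0,0,0]],
    [[0.0557,0.029,0.024],[0,0,0]],
    [[0.0557,0.029,0.024],[0,0,0]],
    [[0,0,0],[0,0,0.1126]],
    [[0,0,0],[0,0,0.1126]],
    [[0,0,0],[0,0,0.1126]],
    [[0,0,0],[0,0,0.1126]]
  ]
}}

```text
time_s: 6.65
ee_pos: [434.5, 315.3, 227.8]
ee_rot: [-180.0, 0.0, 77.0]
force: [0.8, 0.3, 0.5]
gripper_width: 0.6
gripper_force: 0.0
```

```bash
python3 - <<'E'
from h import *
s=state();print(s["ee_pos"],s["ee_rot"],s["qpos"],s["force"])
w=calibration("wrist");im=grab_frame("wrist");cv2.imwrite("pics/w2.png",im[:,:,::-1]);np.savez("w2.npz",**w)
print([(d["p"],d["bbox"]) for d in trace("wrist","tape_lip_top")])
E
```

```text
[434.46525934 315.33391186 227.78929701] [-1.79993229e+02  1.36223942e-02  7.69546924e+01] [ 3.47470721e+01  1.48884482e+01  9.45860425e+01 -4.38681748e-03
  7.05401487e+01  4.77938425e+01] [0.81739859 0.30859236 0.45428875]
[(0.81, [321.3, 0.0, 249.1, 165.2])]
```

View pics/w2.png

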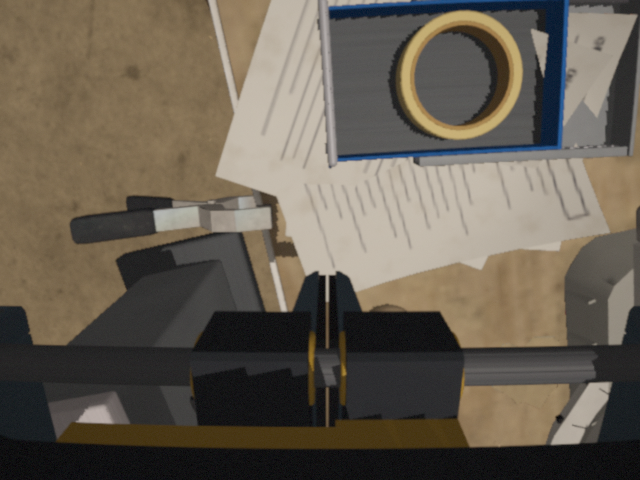

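The wrist view shows the tape tray with its lip rim from (324,0) to (333,165) and the roll at (460,75). The knob is half hidden behind the fingers at ~(390,308).

```bash
python3 - <<'E'
from h import *
w=np.load("w2.npz");w1=np.load("w1.npz");c=calibration("top")
for n,ww,a,b,e,f in(("tape",w,(325,8),(333,163),(337,158),(560,149)),("screw",w1,(345.5,24),(342.5,186),(352,181),(560,184))):
    A,B=onz(ww,a,75.5),onz(ww,b,75.5);E,F=onz(ww,e,54),onz(ww,f,54)
    d=A-B;g=F-E
    print(n,A.round(1),B.round(1),"lip yaw",np.degrees(np.arctan2(-d[0],d[1])),"side yaw",np.degrees(np.arctan2(g[1],g[0])),E.round(),F.round())
print("knob",onz(w,(390,308),50).round(),onz(c,(233,254),50).round())
print("measure",onz(c,(348,254),50).round(),"handle",onz(c,(295,258),100).round())
for l in ("tape_lip_top",):
    B=onz(w,(333,163),75.5);print(proj(c,B))
# tape cradle rear/near corners
print("cradle rear right",onz(w,(630,153),44).round(),"front right",onz(w,(417,162),44).round(), "screw cradle", onz(w1,(573,190),44).round(),onz(w1,(365,188),44).round())
E
```

```text
tape [468.  461.1  75.5] [450.4 360.9  75.5] lip yaw -9.972004196093613 side yaw -10.320759221193052 [454. 362.  54.] [623. 331.  54.]
screw [ 481.7 -302.1   75.5] [ 481.4 -410.3   75.5] lip yaw -0.1484815909564998 side yaw -0.006418561109339762 [ 489. -410.   54.] [ 653. -410.   54.]
knob [470. 229.  50.] [474. 181.  50.]
measure [ 479. -179.   50.] handle [457. -16. 100.]
[[173.34050329 259.61149499]]
cradle rear right [686. 314.  44.] front right [514. 344.  44.] screw cradle [ 671. -416.   44.] [ 500. -417.   44.]
```

Emit:
{"name": "send_rows", "arguments": {
  "deltas": [
    [[0,0,0],[0,0,-0.1]],
    [[0.025,-0.015,0],[0,0,0]],
    [[0.025,-0.015,0],[0,0,0]],
    [[0.025,-0.015,0],[0,0,0]],
    [[0.025,-0.015,0],[0,0,0]],
    [[0,0,0],[0,0,0]],
    [[0,0,0],[0,0,0]]
  ]
}}

```text
time_s: 7.45
ee_pos: [413.2, 370.1, 227.7]
ee_rot: [180.0, 0.0, 80.2]
force: [-0.0, 0.3, 0.7]
gripper_width: 0.5
gripper_force: 0.0
```

```bash
python3 - <<'E'
from h import *
s=state();print(s["ee_pos"],s["ee_rot"])
w=calibration("wrist");im=grab_frame("wrist");np.savez("w3.npz",**w)
cv2.imwrite("pics/w3.png",im[:,:,::-1])
w2=np.load("w2.npz")
print(proj(w,[onz(w2,(333,163),z) for z in(60,75.5,90)]))
E
```

```text
[413.15786971 370.06871937 227.72496594] [1.79994921e+02 4.14800760e-02 8.02067620e+01]
[[375.29046905 228.74735098]
 [377.44220026 231.91127479]
 [379.65026426 235.15908143]]
```

View pics/w3.png

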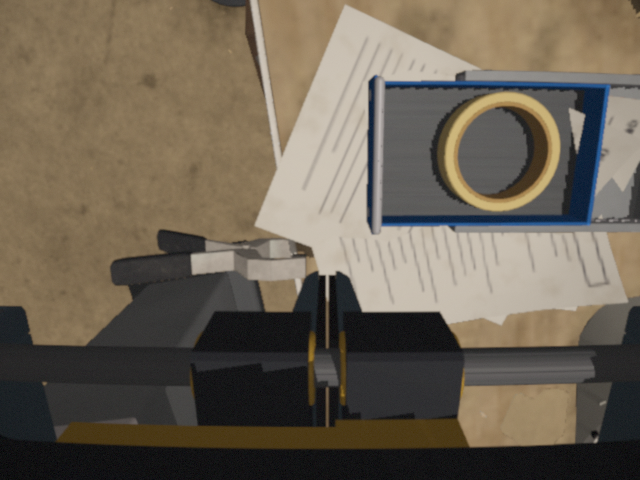

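The view shows the rim from (378,77) to (377,231). That matches the 75.5 mm prediction, so height and place are confirmed by two views. Moving to the lip's middle, then down outside it.

Emit:
{"name": "send_rows", "arguments": {
  "deltas": [
    [[0.052,0,0],[0,0,0]],
    [[0.052,0,0],[0,0,0]],
    [[0,0,0.05],[0,0,0]],
    [[0,0,0.06],[0,0,0]],
    [[0,0,0.06],[0,0,0]],
    [[0,0,0.06],[0,0,0]],
    [[0,0,0.05],[0,0,0]],
    [[0,0,0.03],[0,0,0]],
    [[0,0,0.02],[0,0,0]],
    [[0,0,0],[0,0,0]]
  ]
}}

```text
time_s: 8.5
ee_pos: [422.1, 419.9, 61.7]
ee_rot: [-179.9, 0.1, 80.1]
force: [-0.5, -0.3, 1.0]
gripper_width: 0.6
gripper_force: 0.0
```

Emit:
{"name": "send_rows", "arguments": {
  "deltas": [
    [[0,0.008,0],[0,0,0]],
    [[0,0.008,0],[0,0,0]],
    [[0,0.008,0],[0,0,0]],
    [[0,0.006,0],[0,0,0]],
    [[0,0.006,0],[0,0,0]],
    [[0,0.006,0],[0,0,0]],
    [[0,0.006,0],[0,0,0]]
  ]
}}

```text
time_s: 9.2
ee_pos: [445.7, 416.8, 63.0]
ee_rot: [-179.9, 0.0, 80.1]
force: [-2.8, 1.2, 1.3]
gripper_width: 0.2
gripper_force: 1.4
```

Emit:
{"name": "send_rows", "arguments": {
  "deltas": [
    [[0,0.008,0],[0,0,0]],
    [[0,0.008,0],[0,0,0]],
    [[0,0.008,0],[0,0,0]],
    [[0,0.008,0],[0,0,0]],
    [[0,0.008,0],[0,0,0]],
    [[0,0.008,0],[0,0,0]],
    [[0,0.008,0],[0,0,0]],
    [[0,0.008,0],[0,0,0]],
    [[0,0.008,0],[0,0,0]],
    [[0,0.006,0],[0,0,0]]
  ]
}}

```text
time_s: 10.2
ee_pos: [484.9, 410.1, 62.9]
ee_rot: [180.0, -0.0, 80.1]
force: [-1.9, 1.5, 1.7]
gripper_width: 0.6
gripper_force: 1.4
```

Emit:
{"name": "send_rows", "arguments": {
  "deltas": [
    [[0,0.004,0],[0,0,0]],
    [[0,0.004,0],[0,0,0]],
    [[0,0.004,0],[0,0,0]],
    [[0,0.004,0],[0,0,0]],
    [[0,0.004,0],[0,0,0]]
  ]
}}

```text
time_s: 10.7
ee_pos: [494.4, 408.3, 62.8]
ee_rot: [-180.0, 0.0, 80.1]
force: [-2.5, 3.0, 0.5]
gripper_width: 0.5
gripper_force: 1.3
```

Emit:
{"name": "send_rows", "arguments": {
  "deltas": [
    [[0,0.003,0],[0,0,0]],
    [[0,0.003,0],[0,0,0]],
    [[0,0.003,0],[0,0,0]]
  ]
}}

```text
time_s: 11.0
ee_pos: [498.8, 407.5, 62.8]
ee_rot: [-180.0, 0.0, 80.1]
force: [-2.4, 2.4, -0.3]
gripper_width: 0.5
gripper_force: 1.3
```

```bash
python3 - <<'E'
from h import *
s=state();print(s["ee_pos"],s["force"])
w=calibration("wrist");im=grab_frame("wrist");np.savez("w4.npz",**w)
cv2.imwrite("pics/w4.png",im[:,:,::-1])
E
```

```text
[498.81229729 407.4960757   62.8088713 ] [-2.44261272  2.35221693 -0.28543344]
```

View pics/w4.png

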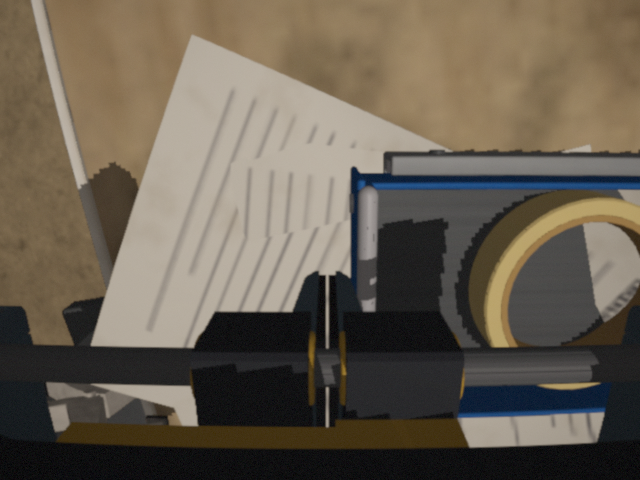

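The view shows the lip ahead of the fingers at (360,230) and the cradle's front end at (386,155). A little travel is left.

Emit:
{"name": "send_rows", "arguments": {
  "deltas": [
    [[0,0.003,0],[0,0,0]],
    [[0,0.003,0],[0,0,0]],
    [[0,0.003,0],[0,0,0]]
  ]
}}

```text
time_s: 11.35
ee_pos: [503.2, 406.7, 62.8]
ee_rot: [-180.0, 0.0, 80.1]
force: [-2.7, 1.9, 0.8]
gripper_width: 0.5
gripper_force: 1.3
```

Emit:
{"name": "send_rows", "arguments": {
  "deltas": [
    [[0,0.003,0],[0,0,0]],
    [[0,0.003,0],[0,0,0]]
  ]
}}

```text
time_s: 11.55
ee_pos: [504.6, 406.4, 62.8]
ee_rot: [-179.8, 0.0, 80.1]
force: [-8.8, 3.8, 3.4]
gripper_width: 0.8
gripper_force: 5.0
```

Emit:
{"name": "send_rows", "arguments": {
  "deltas": [
    [[0,0.002,0],[0,0,0]],
    [[0,0.002,0],[0,0,0]]
  ]
}}

```text
time_s: 11.75
ee_pos: [504.6, 406.4, 62.8]
ee_rot: [-179.6, 0.1, 80.1]
force: [-13.2, 4.3, 4.6]
gripper_width: 0.7
gripper_force: 7.2
```

Stopped at 504.6 with the force rising only on further command, so the tray is home. Backing off and rising.

Emit:
{"name": "send_rows", "arguments": {
  "deltas": [
    [[0,-0.006,0],[0,0,0]],
    [[0,-0.02,0],[0,0,0]],
    [[0,-0.03,0],[0,0,0]],
    [[0,-0.02,-0.02],[0,0,0]],
    [[0,0,-0.07],[0,0,0]],
    [[0,0,-0.08],[0,0,0]],
    [[0,0,-0.08],[0,0,0]],
    [[0,0,-0.08],[0,0,0]],
    [[0,0,-0.08],[0,0,0]],
    [[0,0,-0.06],[0,0,0]]
  ]
}}

```text
time_s: 12.75
ee_pos: [470.3, 412.6, 301.9]
ee_rot: [179.8, -0.2, 80.1]
force: [0.5, 0.4, 0.3]
gripper_width: 0.3
gripper_force: 0.0
```

```bash
python3 - <<'E'
from h import *
s=state();print(s["ee_pos"],s["ee_rot"],s["force"])
im=grab_frame("top")
cv2.imwrite("pics/t5.png",cv2.resize(im[160:290,110:300,::-1],(760,520),interpolation=cv2.INTER_CUBIC))
E
```

```text
[470.34544131 412.57402089 301.90527595] [ 1.79817187e+02 -1.63725191e-01  8.01477946e+01] [0.49729395 0.39113767 0.28741643]
```

View pics/t5.png

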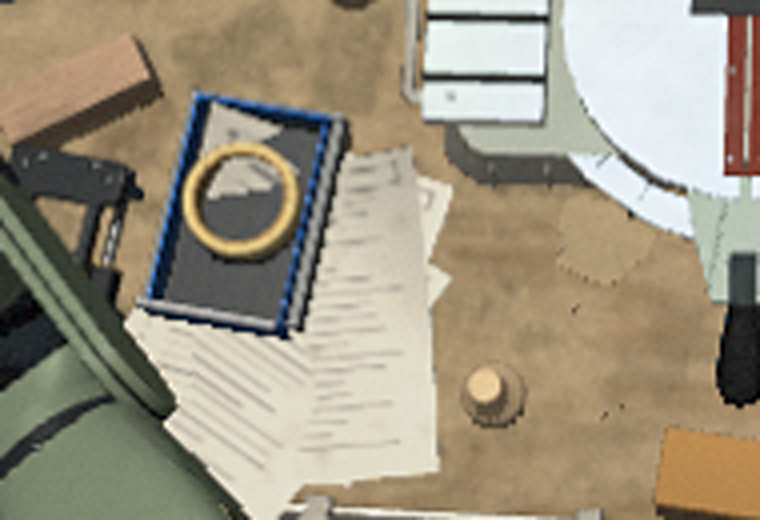

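The top view shows the tape tray flush in its cradle with the roll inside, and the knob standing at crop (490,390). Now to the screw tray.

Emit:
{"name": "send_rows", "arguments": {
  "deltas": [
    [[0,0,0],[0,0,-0.173]],
    [[0,0,0],[0,0,-0.173]],
    [[-0.0658,-0.03,0],[0,0,0]],
    [[-0.0658,-0.03,0],[0,0,0]],
    [[-0.0658,-0.03,0],[0,0,0]],
    [[-0.0658,-0.03,0],[0,0,0]],
    [[-0.0658,-0.03,0],[0,0,0]],
    [[-0.0658,-0.03,0],[0,0,0]],
    [[-0.0658,-0.03,0],[0,0,0]],
    [[-0.0658,-0.03,0],[0,0,0]]
  ]
}}

```text
time_s: 13.8
ee_pos: [349.5, 147.8, 298.2]
ee_rot: [179.9, 0.0, 90.1]
force: [0.5, -0.9, 0.2]
gripper_width: 0.7
gripper_force: 0.0
```

Emit:
{"name": "send_rows", "arguments": {
  "deltas": [
    [[-0.05,0,0],[0,0,0]],
    [[-0.05,0,0],[0,0,0]],
    [[-0.05,0,0],[0,0,0]],
    [[-0.05,0,0],[0,0,0]],
    [[-0.05,0,0],[0,0,0]],
    [[-0.05,0,0],[0,0,0]],
    [[-0.05,0,0],[0,0,0]],
    [[-0.05,0,0],[0,0,0]],
    [[-0.05,0,0],[0,0,0]],
    [[-0.05,0,0],[0,0,0]]
  ]
}}

```text
time_s: 14.8
ee_pos: [350.4, -101.6, 298.3]
ee_rot: [179.9, 0.1, 90.1]
force: [0.9, -0.0, 0.2]
gripper_width: 0.6
gripper_force: 0.0
```

Emit:
{"name": "send_rows", "arguments": {
  "deltas": [
    [[-0.061,0.032,0.0144],[0,0,0]],
    [[-0.061,0.032,0.0144],[0,0,0]],
    [[-0.061,0.032,0.0144],[0,0,0]],
    [[-0.061,0.032,0.0144],[0,0,0]],
    [[-0.061,0.032,0.0144],[0,0,0]],
    [[-0.061,0.032,0.0144],[0,0,0]],
    [[-0.061,0.032,0.0144],[0,0,0]],
    [[-0.061,0.032,0.0144],[0,0,0]],
    [[-0.061,0.032,0.0144],[0,0,0]],
    [[-0.061,0.032,0.0144],[0,0,0]]
  ]
}}

```text
time_s: 15.8
ee_pos: [511.7, -406.5, 226.2]
ee_rot: [180.0, 0.0, 90.1]
force: [0.1, -0.6, 0.3]
gripper_width: 0.5
gripper_force: 0.0
```

```bash
python3 - <<'E'
from h import *
s=state();print(s["ee_pos"],s["ee_rot"],s["force"])
w=calibration("wrist");im=grab_frame("wrist");np.savez("w6.npz",**w)
cv2.imwrite("pics/w6.png",im[:,:,::-1])
w1=np.load("w1.npz")
for p in((345.5,24),(342.5,186)): print(proj(w,[onz(w1,p,z) for z in(60,75.5,90)]).round(1).tolist())
E
```

```text
[ 511.66115545 -406.48484494  226.15434928] [1.79991620e+02 4.42272051e-02 9.00546467e+01] [ 0.05386861 -0.56127435  0.30065275]
[[284.4, 76.4], [281.4, 79.1], [278.4, 81.8]]
[[287.7, 231.5], [285.0, 233.8], [282.2, 236.1]]
```

View pics/w6.png

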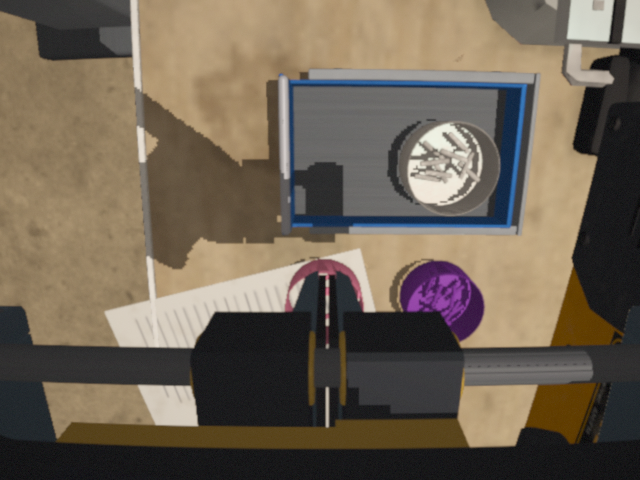

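The view shows the rim at (284,76)-(286,232), agreeing with the first view to 1-2 mm at 75.5 height, and the tin front at column 400, about 80 mm behind it. Going down 13 mm inside the lip.

Emit:
{"name": "send_rows", "arguments": {
  "deltas": [
    [[0.05,0,0],[0,0,0]],
    [[0.05,0,0],[0,0,0]],
    [[0,0,0],[0,0,0]],
    [[0,0,0.06],[0,0,0]],
    [[0,0,0.06],[0,0,0]],
    [[0,0,0.06],[0,0,0]],
    [[0,0,0.06],[0,0,0]],
    [[0,0,0.05],[0,0,0]],
    [[0,0,0.04],[0,0,0]],
    [[0,0,0],[0,0,0]]
  ]
}}

```text
time_s: 16.85
ee_pos: [509.5, -354.7, 58.4]
ee_rot: [-179.7, -0.2, 90.1]
force: [0.5, -0.2, 0.1]
gripper_width: 0.1
gripper_force: 0.0
```

Emit:
{"name": "send_rows", "arguments": {
  "deltas": [
    [[0,-0.006,0],[0,0,0]],
    [[0,-0.006,0],[0,0,0]],
    [[0,-0.004,0],[0,0,0]],
    [[0,-0.004,0],[0,0,0]],
    [[0,-0.004,0],[0,0,0]],
    [[0,-0.004,0],[0,0,0]]
  ]
}}

```text
time_s: 17.45
ee_pos: [497.2, -355.8, 61.3]
ee_rot: [180.0, 0.0, 90.0]
force: [-0.1, 0.0, -0.2]
gripper_width: 0.2
gripper_force: 0.0
```

Emit:
{"name": "send_rows", "arguments": {
  "deltas": [
    [[0,-0.004,0],[0,0,0]],
    [[0,-0.004,0],[0,0,0]],
    [[0,-0.004,0],[0,0,0]],
    [[0,-0.004,0],[0,0,0]]
  ]
}}

```text
time_s: 17.85
ee_pos: [489.7, -355.8, 61.1]
ee_rot: [179.9, 0.0, 90.0]
force: [2.8, 0.8, 0.1]
gripper_width: 0.8
gripper_force: 1.3
```

Emit:
{"name": "send_rows", "arguments": {
  "deltas": [
    [[0,-0.005,0],[0,0,0]],
    [[0,-0.005,0],[0,0,0]],
    [[0,-0.005,0],[0,0,0]],
    [[0,-0.005,0],[0,0,0]]
  ]
}}

```text
time_s: 18.25
ee_pos: [479.1, -355.7, 61.1]
ee_rot: [180.0, 0.0, 90.0]
force: [3.2, 1.4, 1.3]
gripper_width: 0.2
gripper_force: 1.4
```

Emit:
{"name": "send_rows", "arguments": {
  "deltas": [
    [[0,-0.006,0],[0,0,0]],
    [[0,-0.006,0],[0,0,0]],
    [[0,-0.006,0],[0,0,0]],
    [[0,-0.006,0],[0,0,0]],
    [[0,-0.006,0],[0,0,0]],
    [[0,-0.006,0],[0,0,0]],
    [[0,-0.006,0],[0,0,0]],
    [[0,-0.006,0],[0,0,0]],
    [[0,-0.006,0],[0,0,0]],
    [[0,-0.004,0],[0,0,0]]
  ]
}}

```text
time_s: 19.25
ee_pos: [449.9, -355.8, 60.9]
ee_rot: [-180.0, -0.0, 90.0]
force: [1.5, 1.7, 1.5]
gripper_width: 0.3
gripper_force: 1.4
```

Emit:
{"name": "send_rows", "arguments": {
  "deltas": [
    [[0,-0.004,0],[0,0,0]],
    [[0,-0.004,0],[0,0,0]],
    [[0,-0.004,0],[0,0,0]],
    [[0,-0.004,0],[0,0,0]],
    [[0,-0.004,0],[0,0,0]]
  ]
}}

```text
time_s: 19.75
ee_pos: [440.1, -355.7, 60.9]
ee_rot: [-180.0, -0.0, 90.0]
force: [2.4, 2.1, 2.1]
gripper_width: 0.7
gripper_force: 1.4
```

Emit:
{"name": "send_rows", "arguments": {
  "deltas": [
    [[0,-0.003,0],[0,0,0]],
    [[0,-0.003,0],[0,0,0]],
    [[0,-0.003,0],[0,0,0]]
  ]
}}

```text
time_s: 20.05
ee_pos: [435.7, -355.7, 60.9]
ee_rot: [-180.0, -0.0, 90.0]
force: [3.3, 2.1, 1.3]
gripper_width: 0.8
gripper_force: 1.4
```

Emit:
{"name": "send_rows", "arguments": {
  "deltas": [
    [[0,-0.003,0],[0,0,0]],
    [[0,-0.003,0],[0,0,0]],
    [[0,-0.003,0],[0,0,0]]
  ]
}}

```text
time_s: 20.35
ee_pos: [431.1, -355.7, 60.9]
ee_rot: [-180.0, -0.0, 90.0]
force: [3.0, 3.3, 1.3]
gripper_width: 0.6
gripper_force: 1.3
```

Emit:
{"name": "send_rows", "arguments": {
  "deltas": [
    [[0,-0.003,0],[0,0,0]],
    [[0,-0.003,0],[0,0,0]]
  ]
}}

```text
time_s: 20.55
ee_pos: [428.1, -355.7, 60.9]
ee_rot: [-180.0, -0.0, 90.0]
force: [2.5, 2.8, 1.3]
gripper_width: 0.5
gripper_force: 1.3
```

Emit:
{"name": "send_rows", "arguments": {
  "deltas": [
    [[0,-0.003,0],[0,0,0]],
    [[0,-0.003,0],[0,0,0]]
  ]
}}

```text
time_s: 20.75
ee_pos: [425.4, -355.7, 60.9]
ee_rot: [180.0, -0.0, 90.0]
force: [6.8, 3.6, 0.2]
gripper_width: 0.7
gripper_force: 3.3
```

Emit:
{"name": "send_rows", "arguments": {
  "deltas": [
    [[0,-0.003,0],[0,0,0]],
    [[0,-0.003,0],[0,0,0]]
  ]
}}

```text
time_s: 20.95
ee_pos: [425.4, -355.8, 61.1]
ee_rot: [179.6, 0.0, 89.9]
force: [15.6, 4.8, -4.9]
gripper_width: 0.6
gripper_force: 7.1
```

At its stop (x stays at 425.4 while the force rises). Unhooking inward, then straight up.

Emit:
{"name": "send_rows", "arguments": {
  "deltas": [
    [[0,0.006,0],[0,0,0]],
    [[0,0.012,0],[0,0,0]],
    [[0,0.012,0],[0,0,0]],
    [[0,0,0],[0,0,0]],
    [[0,0,-0.04],[0,0,0]],
    [[0,0,-0.08],[0,0,0]],
    [[0,0,-0.08],[0,0,0]],
    [[0,0,-0.08],[0,0,0]],
    [[0,0,-0.08],[0,0,0]]
  ]
}}

```text
time_s: 21.85
ee_pos: [436.6, -355.7, 242.5]
ee_rot: [-179.9, 0.0, 90.0]
force: [0.6, -0.6, -0.2]
gripper_width: 0.2
gripper_force: 0.0
```

Emit:
{"name": "send_rows", "arguments": {
  "deltas": [
    [[-0.08,0,0],[0,0,0]],
    [[-0.08,0,0],[0,0,0]],
    [[0,0,0],[0,0,0]],
    [[0,0,0],[0,0,0]]
  ]
}}

```text
time_s: 22.25
ee_pos: [436.6, -436.0, 240.2]
ee_rot: [-179.9, -0.1, 90.0]
force: [0.1, 0.1, -0.3]
gripper_width: 0.5
gripper_force: 0.0
```

```bash
python3 - <<'E'
from h import *
s=state();print(s["ee_pos"],s["force"],s["time_s"])
a=grab_frame("wrist")[:,:,::-1];b=grab_frame("top")[150:300,100:500,::-1]
cv2.imwrite("pics/w7.png",np.vstack([cv2.resize(a,(400,300)),cv2.resize(b,(400,150)) ]).copy() if 0 else np.vstack([cv2.resize(a[:300],(640,300)),cv2.resize(b,(640,240))]))
E
```

```text
[ 436.62703409 -435.98568471  240.15590037] [ 0.13803694  0.11813857 -0.30900235] 22.25
```

View pics/w7.png

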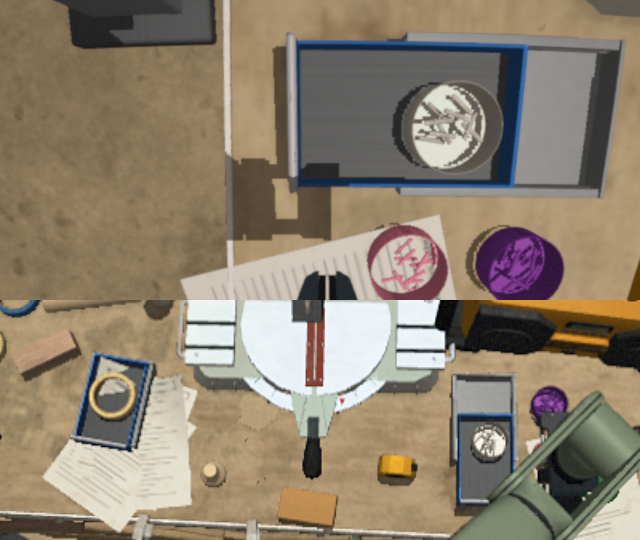

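The picture shows the screw tray fully out with the tin upright at (450,127). The tape tray is home at (115,405), and the knob, tape measure and sanding block are in place. Handing in.

```bash
python3 -c "
from workcell import *
print(job_done())"
```

```text
the job is handed in; nothing more can be done
None
```

The tape tray was pushed fully home first, then the screw tray was drawn out to its stop by its inner lip. The highest readings at the stops were about 14 N and 17 N, the final pictures show the tin upright and the bystanders in place, and the job is handed in.

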